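# Sign off a printer repair job sheet with the inspection stamp

### The job

The repair is done: sign off the job sheet on the clipboard. Take the blue inspection stamp out of the stamp tray, set it down centred and square in the one sign-off box that has no impression yet, press it straight and evenly down to its stop without slamming it, keep it down for a moment, then let it up and lift it straight off without smearing. Put the blue stamp back standing in its bay of the tray; make no mark elsewhere on the sheet and leave the red stamp and the other things on the bench where they are.

Things in the scene. Friction and masses are not known exactly. Their poses are not given: they have to be found in the camera images.
- ok_stamp_grip (a point): Blue pre-inked hand stamp, standing upright in one bay of the tray, 96 mm tall in all. This point is the centre of its blue grip, a block 28 mm thick (along its x) by 54 mm long (along its y) by 50 mm tall, z up; it is to be gripped across the 28 mm. It is 71 mm above the stamp's underside when not pressed. Below the grip is a blue shoulder 34 x 66 x 10 mm, then a black skirt. About 145 g.
- ok_stamp_foot (a point): Centre of the underside of the blue stamp's black skirt, which is 38 mm (along its x) by 72 mm (along its y) and 24 mm tall; same axes as the grip. The inked face (26 x 60 mm) lies inside the skirt, 8 mm above this point until the stamp is pressed. The impression is the same either way round (half a turn makes no difference).
- ok_stamp_press (a joint): How far the blue stamp's grip has been pressed down into its skirt (m): 0 as it stands or hangs, 0.008 when the inked face meets the paper, 0.010 at its stop, the 2 mm between being the give of the soft pad behind the inked face. It springs back up: about 3 N in all starts it moving, 7 N brings the inked face to the paper and 13 N to the stop; 10 to 16 N prints well.
- free_box_mark (a point): Centre of the sign-off box that has no impression yet, on the surface of the job sheet (5 mm above the bench). The sheet has three equal printed boxes in a column, each 46 mm (x) by 84 mm (y), 54 mm apart along x; the other two carry dark blue impressions. The stamp's long side (y) goes along the box's long side (y).
- clipboard: Brown clipboard 240 mm (x) by 165 mm (y), 5 mm thick with its white sheet, fixed to the bench; origin at the centre of its underside. A steel clip up to 24 mm tall is at its +x end; the three boxes are centred at x = -82, -28 and +26 mm, y = -20 mm.
- tray: Grey stamp tray 66 mm (x) by 190 mm (y), rim 14 mm tall, fixed to the bench; origin at the centre of its underside. A divider makes two bays, each 58 x 89 mm inside, centred at y = +46.5 and -46.5 mm, with the floor 4 mm above the bench. A stamp stands in each bay, its long side along the tray's y; which is where varies.
- hold_stamp_grip (a point): Centre of the grip of the red stamp, of the same size as the blue one, in the other bay. Not to be used or disturbed.
- screwdriver: Red-handled screwdriver 190 mm long, 26 mm thick, lying along its x on the bench behind the tray; origin under its middle. Bystander.
- solder_reel: White reel of solder, 54 mm across and 30 mm tall, standing flat; origin at the centre of its underside. Bystander.
- tank_unit: Black ink-tank unit with four coloured tanks, 80 x 165 x 88 mm; origin at the centre of its underside. Bystander.
- adapter: Black power adapter 50 x 112 x 32 mm; origin at the centre of its underside. Bystander.
- flux_bottle: Small amber bottle, 36 mm across and 85 mm tall, beside the tray; origin at the centre of its underside. Bystander.
- tweezers: Steel tweezers 125 mm long, 7 mm thick, lying along their x; origin under their middle. Bystander.

How it is judged:
On the way, in this order (a step that is already met when the one before it is completed fails the run):
1. the blue stamp is lifted out of its bay (height (world z) of ok_stamp_foot above 0.03 m), for 0.1 s.
2. the inked face is pressed on the paper (over 1.5 N beyond the spring), centred (7 mm) and square in the empty box, with the stamp flat on the sheet (2 degrees) (contact force between ok_stamp_press and clipboard above 1.5 N and horizontal distance between ok_stamp_foot and free_box_mark below 0.007 m and angle between the y axis of ok_stamp_foot and the y axis of free_box_mark, either way round below 0.12 rad and angle between ok_stamp_foot's own z axis and vertical below 0.035 rad), for 0.25 s.
3. the stamp is lifted straight off: 15 mm above the sheet, upright and still over the box (within 15 mm) (z of ok_stamp_foot in the frame of free_box_mark between 0.015 and 0.08 m and horizontal distance between ok_stamp_foot and free_box_mark below 0.015 m and angle between ok_stamp_foot's own z axis and vertical below 0.15 rad and value of joint ok_stamp_press below 0.002 m), for 0.05 s.
At the end, for the whole second after the job is handed in: The blue stamp stands upright (within 3 degrees), unpressed and at rest on the floor of its bay of the tray, released; the red stamp and the other things have stayed where they were (within 30 mm, the red stamp within 20 mm) ((y of ok_stamp_foot in the frame of tray between 0.032 and 0.061 m or y of ok_stamp_foot in the frame of tray between -0.061 and -0.032 m) and x of ok_stamp_foot in the frame of tray between -0.015 and 0.015 m and z of ok_stamp_foot in the frame of tray between 0.001 and 0.007 m and angle between ok_stamp_foot's own z axis and vertical below 0.05 rad and linear speed of ok_stamp below 0.02 m/s and value of joint ok_stamp_press below 0.0015 m); the robot touches nothing.
It fails at once if the stamp is printed off the empty box (more than 10 mm off centre or more than 9 degrees askew) (contact force between ok_stamp_press and clipboard above 0.5 N and (horizontal distance between ok_stamp_foot and free_box_mark above 0.01 m or angle between the y axis of ok_stamp_foot and the y axis of free_box_mark, either way round above 0.157 rad)).
It fails at once if the stamp slides on the sheet while pressed (faster than 15 mm/s): a smeared print (contact force between ok_stamp_press and clipboard above 0.5 N and linear speed of ok_stamp above 0.015 m/s).
It fails at once if the stamp is slammed or forced onto the sheet (over 45 N) (contact force between ok_stamp and clipboard above 45 N).
It fails at once if the red stamp is moved (distance of hold_stamp_grip from where it was at the start of the episode above 0.02 m).
It fails at once if another thing on the bench is moved (distance of any of screwdriver, solder_reel, tank_unit, adapter, flux_bottle, tweezers from where it was at the start of the episode above 0.03 m).
It also fails if it takes over 56 s, if anything falls off the work surface, if the arm or the gripper's body presses on something with over 40 N, if the wrist force passes 120 N, or if a joint passes its speed limit or range.

### The arm

A 6-joint arm with a two-finger parallel gripper is mounted at the origin on the work surface. World frame = base frame: x ahead of the robot, y to its left, z up, the work surface at z = 0. Lengths are in m, angles in rad, forces in N, time in s.
With the tool pointing down it reaches from about 0.3 to 0.775 m from the base axis. Payload 14.6 kg.
Tool frame: the origin (TCP) lies at the very end of the fingers, on their centre line; the grasp point (between the pads) lies 19 mm behind it (robot.grasp_offset is the distance from the TCP to the grasp point, in m); z points along the fingers, y is the line along which they close (so a half turn about z gives the same grasp; the last joint's range is limited). The gripper opens to 94 mm and grips with 3 to 60 N. Pads are 16 mm wide; open, the fingers measure 119 mm over their backs; the gripper's body (75 mm by 177 mm) begins 78 mm behind the grasp point.
Start: joints at [1.208, 0.3, 1.521, -0, 1.321, -0.067], TCP at [0.16, 0.526, 0.205] pointing down, gripper open.
Joint ranges: [-3.03, 3.03], [-0.79, 2.21], [0.23, 2.52], [-1.04, 4.18], [0, 3.07], [-2.55, 2.55]. Speed limits (rad/s): [2.22, 2.22, 2.57, 3.14, 3.14, 3.14].

### API

Orientations are given as a rotation vector (axis times angle).
In Python, from bench import robot gives the robot as it stands. The module is installed in compiled form; this text tells all that it offers.
- The arm moves only by the tool carry_out, never from a script. Its argument "series" is a list of rows, each a list of 2 entries, a list of its own where there are three numbers: the shift along the tool's x, y, z as a fraction of full scale, then the turn about the tool's z as a fraction of full scale. A call has 1 to 8 rows; each row is the pose to reach, as a shift and turn from the pose commanded when the call began, along the tool's axes at that moment, turning the shorter way round; what a row does not reach only later rows make up. Full scale, the value 1, is 30 cm for a shift and pi rad for a turn. A row lasts 1/12 s, in which the tool goes at most 41.7 mm and 7.16 degrees, less where a joint would pass 70% of its speed; a pose out of reach is approached as far as the arm can. A call with a number of a shift or a turn outside -1 to 1 is refused whole. A call with a gripper value outside its range is refused whole. "grip" is the closure, from 0 (fully open) to 1 (shut), set as the call begins (left out, the last holds). The fingers move at their own pace and stop on an object; "squeeze" is the grip in N (left out, the last holds). Time passes only in rows, so rows that repeat a pose let the fingers close. It gives the time, the measured TCP pose, the force, the opening and the grip force at its end, in the units of the state.
- robot.state(): the state, without advancing time (a new reading comes with each control period).
- robot.read_camera(name): name is "scene" or "top" or "wrist"; returns the picture (384x512x3 uint8, red, green, blue); there is no depth.
- robot.camera_info(name): a dict with "camera_matrix" (3x3 intrinsics, pixels), "k1" (the pictures are not rectified: a ray, as slopes to the right and down, at radius r is drawn at 1 + k1 r^2 times it, then the intrinsics apply), "T" (4x4, takes a point from camera to world coordinates); the wrist camera has in their place "tool_from_camera" (4x4, takes a point from camera to tool coordinates, whose origin is the TCP and whose axes are the flange's). Camera axes: x right, y up, looking along -z (the intrinsics and any distortion apply to the point x, -y, -z); pixel columns grow to the right and rows downward; lengths in m; the calibration is good to about 2 mm. A picture is of the moment at which its call begins: read the wrist's pose just before it. camera_info takes no time and is no camera call.
- robot.hand_in(): hands the job in; it is judged then, once.
The state is a dict: "time_s": time; "joint_positions": joint angles; "qvel": joint speeds; "effort": joint torques, N m; "ee_pos": TCP position; "tool_rot": TCP orientation; "force": force on the tool from outside, world axes, zero at the start; "torque": the same for the moment, N m; "opening": finger opening in m; "gripper_force": force on a finger pad.
Only numpy, scipy, OpenCV 4.12 (cv2) and the standard library are available. Lean on these libraries where they do the work, as an engineer would, in place of code of your own. Each camera call takes 0.05 s, during which the arm holds its last target. There are 200 camera calls.

## Working session

There is one attempt and no reset: what is moved stays moved. The work goes in short steps, Python scripts to look and compute and a tool call to move; the robot and the scene stay as the last step left them, time stands still between calls to the robot, and variables do not carry over. Pictures are saved under pics/ and viewed, at most 10 in all, crops included, and the job is handed in when it is done.

Besides the shell and the picture viewer there is one more tool, called after "Call:" by a JSON object that holds its "op" and its "data", one argument or row to a line. carry_out: Moves the arm, as the interface text tells. Its arguments: {"type":"object","properties":{"series":{"type":"array"},"grip":{"type":"number"},"squeeze":{"type":"number"}},"required":["series"]}

```bash
mkdir -p pics; python3 - <<'E'
from bench import robot
import cv2,numpy as np
s=robot.state();print(s)
for n in("top","scene"):
    im=robot.read_camera(n);cv2.imwrite(f"pics/{n}0.png",im[:,:,::-1]);i=robot.camera_info(n);print(n,i)
print(robot.camera_info("wrist"))
E
```

```text
{'time_s': 0.0, 'joint_positions': array([ 1.20838605e+00,  3.00464150e-01,  1.52158758e+00,  2.39227498e-05,
        1.32072242e+00, -6.66089493e-02]), 'qvel': array([-0.00099952, -0.00069268, -0.00087778, -0.0005018 , -0.00145207,
        0.00021028]), 'effort': array([ 5.19405803e-04, -5.31814992e+01, -3.52747321e+01,  7.08957645e-02,
        2.44008604e-02, -9.30212195e-05]), 'ee_pos': array([0.16023361, 0.52585805, 0.2048874 ]), 'tool_rot': array([-4.62920252e-01, -3.10702165e+00,  1.80546068e-03]), 'force': array([0.01951713, 0.21046789, 0.47462962]), 'torque': array([ 0.00974223, -0.05331044,  0.00836809]), 'gripper_force': 0.0, 'opening': 0.09411702013065021}
top {'camera_matrix': array([[382.24705423,   0.        , 262.56622423],
       [  0.        , 382.24705423, 187.88624723],
       [  0.        ,   0.        ,   1.        ]]), 'k1': -0.02648806710934383, 'T': array([[-0.00826912,  0.99211547, -0.12505402,  0.4509799 ],
       [-0.99934198, -0.00378236,  0.03607358, -0.01266523],
       [ 0.03531616,  0.12527003,  0.99149392,  1.05569705],
       [ 0.        ,  0.       
[... 354 characters left out ...]
0.46166588],
       [-0.01844151,  0.84031787,  0.5417802 ,  0.78153463],
       [ 0.        ,  0.        ,  0.        ,  1.        ]])}
{'camera_matrix': array([[339.63834722,   0.        , 258.09625755],
       [  0.        , 339.63834722, 191.24885653],
       [  0.        ,   0.        ,   1.        ]]), 'k1': -0.043899687652020174, 'tool_from_camera': array([[-3.07925975e-06,  9.69393514e-01,  2.45512149e-01,
         7.09131568e-02],
       [ 9.99999927e-01,  9.65865896e-05, -3.68825553e-04,
        -8.33046529e-04],
       [-3.81250280e-04,  2.45512130e-01, -9.69393444e-01,
        -1.79030832e-01],
       [ 0.00000000e+00,  0.00000000e+00,  0.00000000e+00,
         1.00000000e+00]])}
```

View pics/top0.png

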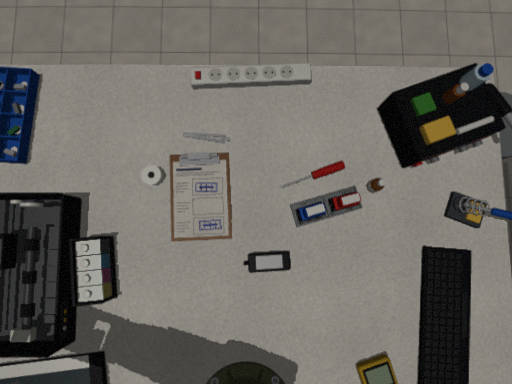

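The top view shows the clipboard at about (200,197), with its middle box at (208,206) empty. The tray is at about (326,206), with the blue stamp in its left bay at (313,211) and the red stamp on the right at (346,201). I'll measure the coarse positions now.

```bash
cat > h.py <<'E'
import cv2,numpy as np
from scipy.spatial.transform import Rotation as R
from bench import robot
def cam(n,s=None):
    i=robot.camera_info(n)
    if n!="wrist": return i["camera_matrix"],i["k1"],i["T"]
    s=s or robot.state(); T=np.eye(4);T[:3,:3]=R.from_rotvec(s["tool_rot"]).as_matrix();T[:3,3]=s["ee_pos"]
    return i["camera_matrix"],i["k1"],T@i["tool_from_camera"]
def ray2plane(c,px,z):
    K,k1,T=c
    p=np.asarray(px,float).reshape(-1,1,2)
    # slopes (right, down), k1 radial model
    u=cv2.undistortPoints(p,K,np.array([k1,0,0,0.])).reshape(-1,2)
    d=np.c_[u[:,0],-u[:,1],-np.ones(len(u))]@T[:3,:3].T
    o=T[:3,3]; return o+d*((z-o[2])/d[:,2])[:,None]
def rect(c,mask,z):
    "biggest blob -> world min-area rect on plane z: centre, long, short, yaw of long side"
    cs,_=cv2.findContours(mask.astype(np.uint8),cv2.RETR_EXTERNAL,cv2.CHAIN_APPROX_NONE)
    k=max(cs,key=cv2.contourArea); w=ray2plane(c,k.reshape(-1,2),z)[:,:2]
    (x,y),(a,b),_=r=cv2.minAreaRect((w*1000).astype(np.float32))
    q=cv2.boxPoints(r); e=[q[1]-q[0],q[2]-q[1]]; e=max(e,key=np.linalg.norm)
    return np.round([x,y,max(a,b),min(a,b),np.degrees(np.arctan2(e[1],e[0]))%180],1),k.reshape(-1,2).mean(0).round()
E
python3 - <<'E'
from h import *
im=cv2.imread("pics/top0.png");h=cv2.cvtColor(im,cv2.COLOR_BGR2HSV);H,S,V=cv2.split(h)
c=cam("top")
def win(m,x0,y0,x1,y1):
    o=np.zeros_like(m,np.uint8);o[y0:y1,x0:x1]=m[y0:y1,x0:x1];return o
print("blue",rect(c,win((H>100)&(H<130)&(S>120),280,180,370,235),.095))
print("red",rect(c,win(((H<8)|(H>172))&(S>120),325,185,370,220),.095))
cb=win((abs(H.astype(int)-12)<10)&(S>70),150,140,250,250)
cb=cv2.morphologyEx(cb,cv2.MORPH_CLOSE,np.ones((9,9)))
r=rect(c,cb,.005);print("board",r)
th=np.radians(r[0][4]);print("free est (if +x = yaw)",r[0][:2]+np.array([np.cos(th)*-28+np.sin(th)*20,np.sin(th)*-28-np.cos(th)*20]))
print("box px",ray2plane(c,[(208,206)],.005))
cv2.imwrite("pics/crop.png",cv2.resize(im[130:250,140:400],None,fx=3,fy=3,interpolation=cv2.INTER_CUBIC))
E
```

```text
blue (array([ 512.6, -170.6,   64.9,   33.5,  106.6]), array([311., 211.]))
red (array([ 538.2, -258.2,   66.5,   33.4,  104.5]), array([345., 201.]))
board (array([561.8, 120.8, 237. , 163.4,   2.2]), array([200., 204.]))
free est (if +x = yaw) [534.58839452  99.73988302]
box px [[0.53398207 0.09932282 0.005     ]]
```

View pics/crop.png

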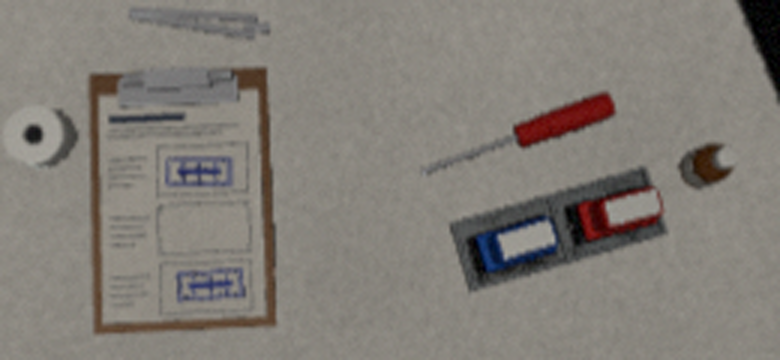

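View pics/scene0.png

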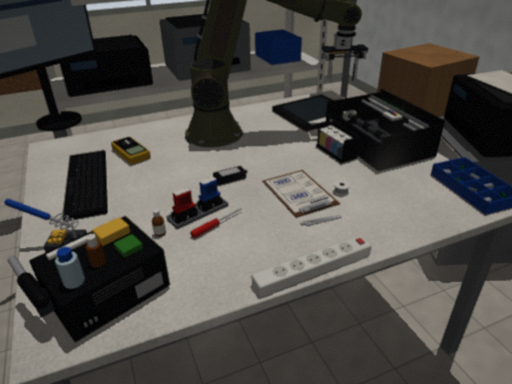

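```bash
cat >> h.py <<'E'
def togo(x,y,z,yaw):
    "shift (tool axes, fractions of .3 m) and turn (fractions of pi) from current pose; yaw = wanted world yaw of tool y, deg, mod 180"
    s=robot.state();M=R.from_rotvec(s["tool_rot"]).as_matrix()
    d=np.array([x,y,z])-s["ee_pos"]; cur=np.degrees(np.arctan2(M[1,1],M[0,1]))
    t=-((yaw-cur+90)%180-90)
    print("t",round(s["time_s"],2),"ee",s["ee_pos"].round(4),"yaw",cur.round(2),"tilt",np.degrees(np.arccos(-M[2,2])).round(2),"F",s["force"].round(1),"open",round(s["opening"],4),"gf",round(s["gripper_force"],1),"q",s["joint_positions"].round(2))
    print("shift",(M.T@d/.3).round(4),"mm",(M.T@d*1000).round(1),"turn",round(t/180,4))
E
python3 -c "
from h import *
togo(.5126,-.1706,.2,15.5)"
```

```text
t 0.1 ee [0.1603 0.5259 0.2049] yaw 73.05 tilt 0.06 F [ 0.6 -0.  -0.3] open 0.094 gf 0.0 q [ 1.21  0.3   1.52  0.    1.32 -0.07]
shift [-1.8003 -1.8784  0.0183] mm [-540.1 -563.5    5.5] turn 0.3197
```

The scene view confirms the layout: blue stamp at (208,190), red stamp at (182,202), and the gripper near the printer at (345,60). I'll rise first, then cross over.

Call:
{"op": "carry_out", "data": {
  "series": [
    [[0,0,-0.15],0],
    [[0,0,-0.15],0],
    [[-0.7,-0.73,-0.15],0],
    [[-0.7,-0.73,-0.15],0],
    [[-0.7,-0.73,-0.15],0],
    [[-0.7,-0.73,-0.15],0],
    [[-0.7,-0.73,-0.15],0],
    [[-0.7,-0.73,-0.15],0]
  ],
  "grip": 0
}}

```text
time_s: 0.77
ee_pos: [0.2735, 0.3013, 0.2505]
tool_rot: [0.462, 3.107, 0.001]
force: [1.3, -0.8, 0.9]
opening: 0.0942
gripper_force: 0.0
```

Call:
{"op": "carry_out", "data": {
  "series": [
    [[-0.7,-0.73,0],0],
    [[-0.7,-0.73,0],0],
    [[-0.7,-0.73,0],0],
    [[-0.7,-0.73,0],0],
    [[-0.7,-0.73,0],0],
    [[-0.7,-0.73,0],0],
    [[-0.7,-0.73,0],0],
    [[-0.7,-0.73,0],0]
  ]
}}

```text
time_s: 1.43
ee_pos: [0.4117, 0.0283, 0.2504]
tool_rot: [0.468, 3.106, -0.001]
force: [-0.6, 1.5, -0.0]
opening: 0.094
gripper_force: 0.0
```

```bash
python3 -c "
from h import *
togo(.5126,-.1706,.2,15.5)"
```

```text
t 1.43 ee [0.4117 0.0283 0.2504] yaw 72.86 tilt 0.04 F [-0.6  1.5 -0. ] open 0.094 gf 0.0 q [-0.02 -0.05  1.81 -0.    1.38 -1.29]
shift [-0.5168 -0.5344  0.1687] mm [-155.  -160.3   50.6] turn 0.3187
```

Call:
{"op": "carry_out", "data": {
  "series": [
    [[-0.517,-0.534,0.1],0.319],
    [[-0.517,-0.534,0.1],0.319],
    [[-0.517,-0.534,0.1],0.319],
    [[-0.517,-0.534,0.1],0.319],
    [[-0.517,-0.534,0.1],0.319],
    [[-0.517,-0.534,0.1],0.319],
    [[-0.517,-0.534,0.1],0.319],
    [[-0.517,-0.534,0.1],0.319]
  ]
}}

```text
time_s: 2.1
ee_pos: [0.512, -0.1672, 0.2196]
tool_rot: [-1.905, -2.496, 0.0]
force: [-0.6, 0.4, 0.4]
opening: 0.0936
gripper_force: 0.0
```

Call:
{"op": "carry_out", "data": {
  "series": [
    [[0,0,0],0],
    [[0,0,0],0],
    [[0,0,0],0]
  ]
}}

```text
time_s: 2.35
ee_pos: [0.5119, -0.1659, 0.2206]
tool_rot: [1.89, 2.509, 0.0]
force: [0.6, -0.3, -0.2]
opening: 0.0939
gripper_force: 0.0
```

```bash
python3 - <<'E'
from h import *
s=robot.state();c=cam("wrist",s);im=robot.read_camera("wrist")[:,:,::-1].copy();cv2.imwrite("pics/w1.png",im)
H,S,V=cv2.split(cv2.cvtColor(im,cv2.COLOR_BGR2HSV))
roi=np.zeros_like(H);m=(H>100)&(H<130)&(S>120)
print("blue",rect(c,m,.095))
bm=cv2.dilate(cv2.morphologyEx(m.astype(np.uint8),cv2.MORPH_CLOSE,np.ones((25,25))),np.ones((3,3)))
w=((S<60)&(V>140)).astype(np.uint8)*bm
print("white",rect(c,w,.1)); print("red",rect(c,((H<8)|(H>172))&(S>120),.095))
togo(.5126,-.1706,.2,15.5)
E
```

```text
blue (array([ 514.5, -173.4,   64.3,   28.1,  106.7]), array([259., 189.]))
white (array([ 518.9, -159.6,    7.2,    3.9,  150.5]), array([268., 181.]))
red (array([ 603.8, -206.5,   79.7,   19.3,  111.1]), array([337., 246.]))
t 2.4 ee [ 0.512  -0.1659  0.2206] yaw 15.98 tilt 0.02 F [-0.9  0.1 -0.1] open 0.0943 gf 0.0 q [-0.38  0.26  1.53 -0.    1.35 -0.66]
shift [-0.0156 -0.0023  0.0688] mm [-4.7 -0.7 20.6] turn 0.0027
```

View pics/w1.png

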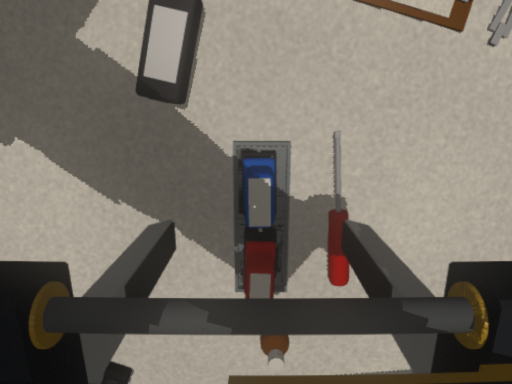

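The wrist view shows the blue stamp upright in the tray's near bay. Its pale, shaded label spans about columns 248–272 and rows 178–227. The tray edges lie at columns 234 and 290, and the screwdriver is clear to the right. I'll refine the grip centre and yaw from the label.

```bash
python3 - <<'E'
from h import *
c=cam("wrist");im=cv2.imread("pics/w1.png")
H,S,V=cv2.split(cv2.cvtColor(im,cv2.COLOR_BGR2HSV))
print(im[200,240:282:3].tolist())
m=np.zeros_like(H);sl=np.s_[170:230,244:276];m[sl]=((S<90)&(V>80))[sl];m=cv2.morphologyEx(m,cv2.MORPH_OPEN,np.ones((3,3)))
print("label",rect(c,m,.1))
b=np.zeros_like(H);sl=np.s_[140:232,238:282];b[sl]=((H>100)&(H<130)&(S>120))[sl]
ys,xs=np.nonzero(b|m);print("extent",xs.min(),xs.max(),ys.min(),ys.max())
print("rim corners",ray2plane(c,[(233,141),(291,141),(236,292),(288,292)],.014).round(4))
E
```

```text
[[29, 30, 31], [32, 30, 30], [66, 38, 27], [88, 94, 97], [86, 92, 95], [85, 91, 95], [87, 93, 96], [86, 92, 95], [86, 93, 95], [87, 93, 96], [82, 79, 79], [64, 39, 30], [46, 46, 46], [54, 55, 56]]
label (array([ 517.2, -180.7,   44.9,   19.5,  106.5]), array([260., 202.]))
extent 243 274 158 225
rim corners [[ 0.4759 -0.1437  0.014 ]
 [ 0.5389 -0.1256  0.014 ]
 [ 0.5287 -0.327   0.014 ]
 [ 0.5923 -0.3089  0.014 ]]
```

```bash
python3 -c "
from h import *
togo(.517,-.181,.056,16.4)"
```

```text
t 2.4 ee [ 0.512  -0.1659  0.2206] yaw 15.98 tilt 0.02 F [-0.9  0.1 -0.1] open 0.0943 gf 0.0 q [-0.38  0.26  1.53 -0.    1.35 -0.66]
shift [-0.0529  0.0021  0.5488] mm [-15.9   0.6 164.6] turn -0.0023
```

Call:
{"op": "carry_out", "data": {
  "series": [
    [[-0.053,0.002,0],-0.002],
    [[-0.053,0.002,0.1],-0.002],
    [[-0.053,0.002,0.2],-0.002],
    [[-0.053,0.002,0.3],-0.002],
    [[-0.053,0.002,0.4],-0.002],
    [[-0.053,0.002,0.48],-0.002],
    [[-0.053,0.002,0.53],-0.002],
    [[-0.053,0.002,0.549],-0.002]
  ]
}}

```text
time_s: 3.07
ee_pos: [0.5158, -0.1806, 0.0535]
tool_rot: [-1.883, -2.511, 0.001]
force: [-0.3, -0.3, -0.8]
opening: 0.0939
gripper_force: 0.0
```

Call:
{"op": "carry_out", "data": {
  "series": [
    [[0,0,0],0],
    [[0,0,0],0],
    [[0,0,0],0],
    [[0,0,0],0],
    [[0,0,0],0],
    [[0,0,0],0],
    [[0,0,0],0],
    [[0,0,0],0]
  ],
  "grip": 1,
  "squeeze": 35
}}

```text
time_s: 3.73
ee_pos: [0.5169, -0.1813, 0.0559]
tool_rot: [1.888, 2.511, 0.0]
force: [-0.5, -0.6, -0.5]
opening: 0.0443
gripper_force: 0.0
```

Call:
{"op": "carry_out", "data": {
  "series": [
    [[0,0,0],0],
    [[0,0,0],0],
    [[0,0,0],0],
    [[0,0,0],0],
    [[0,0,0],0],
    [[0,0,0],0]
  ]
}}

```text
time_s: 4.23
ee_pos: [0.5168, -0.1812, 0.0557]
tool_rot: [-1.888, -2.511, 0.0]
force: [0.5, -0.4, -1.0]
opening: 0.0282
gripper_force: 35.0
```

```bash
python3 -c "
from h import *
togo(.517,-.181,.056,16.4)"
```

```text
t 4.23 ee [ 0.5168 -0.1812  0.0557] yaw 16.12 tilt 0.01 F [ 0.5 -0.4 -1. ] open 0.0282 gf 35.0 q [-0.4   0.47  1.67 -0.    1.01 -0.69]
shift [ 0.0006  0.0008 -0.001 ] mm [ 0.2  0.2 -0.3] turn -0.0016
```

Call:
{"op": "carry_out", "data": {
  "series": [
    [[0,0,-0.05],0],
    [[0,0,-0.12],0],
    [[0,0,-0.22],0],
    [[0,0,-0.34],0],
    [[0,0,-0.44],0],
    [[0,0,-0.5],0],
    [[0,0,-0.5],0]
  ]
}}

```text
time_s: 4.82
ee_pos: [0.518, -0.1817, 0.2098]
tool_rot: [1.884, 2.506, 0.002]
force: [0.9, -0.8, -1.5]
opening: 0.028
gripper_force: 35.0
```

```bash
python3 -c "
from h import *
togo(.534,.02,.205,2.2)"
```

```text
t 4.82 ee [ 0.518  -0.1817  0.2098] yaw 16.12 tilt 0.36 F [ 0.9 -0.8 -1.5] open 0.028 gf 35.0 q [-0.4   0.29  1.52  0.    1.32 -0.69]
shift [0.6314 0.2377 0.0146] mm [189.4  71.3   4.4] turn 0.0773
```

Call:
{"op": "carry_out", "data": {
  "series": [
    [[0.08,0.03,0],0.01],
    [[0.17,0.065,0],0.03],
    [[0.27,0.1,0],0.05],
    [[0.38,0.14,0],0.07],
    [[0.49,0.185,0],0.077],
    [[0.58,0.22,0],0.077],
    [[0.631,0.238,0],0.077],
    [[0.631,0.238,0],0.077]
  ]
}}

```text
time_s: 5.48
ee_pos: [0.5324, 0.0233, 0.2041]
tool_rot: [-2.172, -2.267, 0.002]
force: [-1.2, -0.1, -0.8]
opening: 0.0283
gripper_force: 35.0
```

Call:
{"op": "carry_out", "data": {
  "series": [
    [[0,0,0],0],
    [[0,0,0],0],
    [[0,0,0],0],
    [[0,0,0],0]
  ]
}}

```text
time_s: 5.82
ee_pos: [0.5328, 0.0195, 0.2055]
tool_rot: [-2.179, -2.263, 0.001]
force: [0.3, 0.1, -0.8]
opening: 0.0281
gripper_force: 35.0
```

```bash
python3 - <<'E'
from h import *
s=robot.state();c=cam("wrist",s);im=robot.read_camera("wrist")[:,:,::-1].copy();cv2.imwrite("pics/w2.png",im)
togo(.534,.0995,.19,2.2)
E
```

```text
t 5.87 ee [0.5329 0.0196 0.2056] yaw 2.18 tilt 0.01 F [ 0.2 -0.6 -2.1] open 0.0276 gf 35.0 q [-0.03  0.26  1.57 -0.    1.31 -0.07]
shift [0.266  0.014  0.0519] mm [79.8  4.2 15.6] turn -0.0001
```

View pics/w2.png

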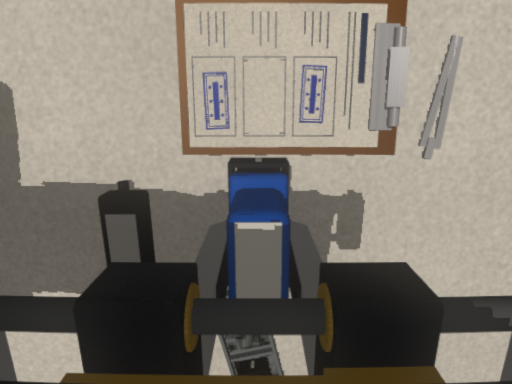

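The wrist view shows the stamp held upright. The empty middle box spans about columns 243–286 and rows 57–135, and the leading bottom edge of the skirt is at row 158. I'll locate the box corners and the stamp's offset in the grip.

```bash
python3 - <<'E'
from h import *
c=cam("wrist");im=cv2.imread("pics/w2.png");g=cv2.cvtColor(im,cv2.COLOR_BGR2GRAY).astype(float)
bh=cv2.morphologyEx(g,cv2.MORPH_BLACKHAT,np.ones((7,7)))   # thin dark printed lines
sub=lambda a,o:o+(np.arange(len(a))*a).sum()/a.sum()
def vert(x0,x1,rows): # line column at the given rows
    return [(sub(bh[r-8:r+9,x0:x1].mean(0),x0),r) for r in rows]
def hori(y0,y1,cols): return [(k,sub(bh[y0:y1,k-5:k+6].mean(1),y0)) for k in cols]
L=vert(239,249,(70,96,122));Rr=vert(280,291,(70,96,122));T=hori(52,62,(254,264,274));B=hori(130,140,(254,264,274))
fit=[ray2plane(c,e,.005)[:,:2] for e in (L,Rr,T,B)]
for n,e,w in zip("LRTB",(L,Rr,T,B),fit): print(n,np.round(e,1).tolist(),w.mean(0).round(4))
l,r,t,b=[w.mean(0) for w in fit]
print("width",np.linalg.norm(r-l),"length",np.linalg.norm(t-b),"centre LR",(l+r)/2,"TB",(t+b)/2)
for w in fit[:2]: d=w[0]-w[-1];print("y-dir yaw-90",np.degrees(np.arctan2(d[1],d[0]))-90)
x=fit[1].mean(0)-fit[0].mean(0);print("x yaw",np.degrees(np.arctan2(x[1],x[0])))
# skirt in tool frame
i=robot.camera_info("wrist");ct=(i["camera_matrix"],i["k1"],i["tool_from_camera"])
print("col dark edge",g[150:180,250].round().tolist(), g[150:180,268].round().tolist())
print("row across skirt",g[166,222:232].round().tolist(),g[166,284:296].round().tolist())
print("front bottom",(ray2plane(ct,[(229,158),(258,158),(289,158)],.052)*1000).round(1))
print("label top corners",(ray2plane(ct,[(236,222),(282,222)],-.044)*1000).round(1))
E
```

```text
L [[243.1, 70.0], [243.3, 96.0], [243.2, 122.0]] [0.5136 0.099 ]
R [[284.9, 70.0], [284.8, 96.0], [284.4, 122.0]] [0.5584 0.1007]
T [[254.0, 56.7], [264.0, 56.4], [274.0, 56.1]] [0.5343 0.1406]
B [[254.0, 135.2], [264.0, 135.1], [274.0, 135.2]] [0.5378 0.0581]
width 0.044787811203029194 length 0.08258349696519146 centre LR [0.53599101 0.09984436] TB [0.5360647  0.09938012]
y-dir yaw-90 1.7285854809419732
y-dir yaw-90 2.5981440939941933
x yaw 2.207803514601993
col dark edge [94.0, 92.0, 92.0, 95.0, 120.0, 161.0, 159.0, 122.0, 61.0, 47.0, 46.0, 46.0, 47.0, 50.0, 52.0, 52.0, 51.0, 50.0, 45.0, 44.0, 43.0, 42.0, 45.0, 54.0, 57.0, 62.0, 66.0, 68.0, 71.0, 73.0] [92.0, 91.0, 92.0, 99.0, 131.0, 169.0, 164.0, 125.0, 61.0, 47.0, 47.0, 46.0, 46.0, 49.0, 51.0, 51.0, 51.0, 49.0, 44.0, 42.0, 43.0, 42.0, 45.0, 53.0, 57.0, 62.0, 67.0, 68.0, 70.0, 72.0]
row across skirt [168.0, 166.0, 165.0, 167.0, 164.0, 136.0, 70.0, 54.0, 54.0, 54.0] [53.0, 52.0, 53.0, 53.0, 60.0, 81.0, 107.0, 140.0, 167.0, 170.0, 172.0, 175.0]
front bottom [[ 35.3 -20.1  52. ]
 [ 35.3  -0.2  52. ]
 [ 35.3  21.   52. ]]
label top corners [[ 22.7  -9.5 -44. ]
 [ 22.7   9.8 -44. ]]
```

```bash
python3 -c "
from h import *
togo(.5355,.0997,.085,2.2)"
```

```text
t 5.87 ee [0.5329 0.0196 0.2056] yaw 2.18 tilt 0.01 F [ 0.2 -0.6 -2.1] open 0.0276 gf 35.0 q [-0.03  0.26  1.57 -0.    1.31 -0.07]
shift [0.2665 0.0191 0.4019] mm [ 79.9   5.7 120.6] turn -0.0001
```

Call:
{"op": "carry_out", "data": {
  "series": [
    [[0.07,0.005,0],0],
    [[0.16,0.012,0.02],0],
    [[0.23,0.017,0.08],0],
    [[0.2665,0.019,0.17],0],
    [[0.2665,0.019,0.26],0],
    [[0.2665,0.019,0.34],0],
    [[0.2665,0.019,0.39],0],
    [[0.2665,0.019,0.402],0]
  ]
}}

```text
time_s: 6.53
ee_pos: [0.5342, 0.1, 0.0824]
tool_rot: [-2.176, -2.262, 0.005]
force: [-0.7, -0.9, -2.4]
opening: 0.0276
gripper_force: 35.0
```

Call:
{"op": "carry_out", "data": {
  "series": [
    [[0,0,0],0],
    [[0,0,0],0],
    [[0,0,0],0],
    [[0,0,0],0],
    [[0,0,0],0],
    [[0,0,0],0]
  ]
}}

```text
time_s: 7.03
ee_pos: [0.5357, 0.1006, 0.0857]
tool_rot: [2.177, 2.264, 0.001]
force: [0.1, -0.5, -1.5]
opening: 0.0277
gripper_force: 35.0
```

```bash
python3 - <<'E'
from h import *
s=robot.state();c=cam("wrist",s);cv2.imwrite("pics/w3.png",robot.read_camera("wrist")[:,:,::-1]);cv2.imwrite("pics/t3.png",robot.read_camera("top")[:,:,::-1])
togo(.5355,.0997,.0567,2.2)
E
```

```text
t 7.13 ee [0.5355 0.1006 0.0854] yaw 2.26 tilt 0.02 F [-0.2 -0.3 -2. ] open 0.0279 gf 35.0 q [0.12 0.42 1.66 0.   1.06 0.08]
shift [-0.0029 -0.0002  0.0957] mm [-0.9 -0.1 28.7] turn 0.0003
```

View pics/w3.png

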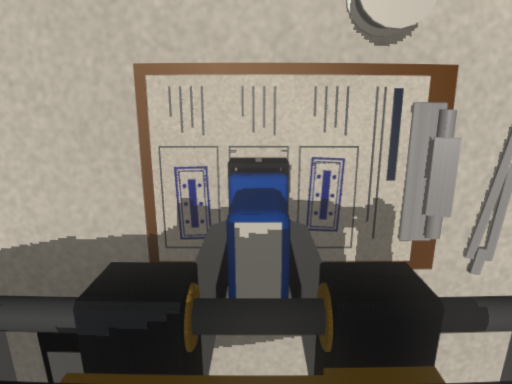

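The wrist view shows the skirt hanging in front of the free box, whose left and right lines are at columns 229 and 289 and top line at row 147. I'll check that against the target.

```bash
python3 - <<'E'
from h import *
c=cam("wrist")
print(ray2plane(c,[(229.5,150),(288.5,150),(259,147),(161,200),(217.5,200),(299,200),(355.5,200)],.005).round(4))
a=np.radians(2.2);f=np.array([.5355,.0997]);print("expected top",f+42*.001*np.array([-np.sin(a),np.cos(a)]))
E
```

```text
[[0.5121 0.1368 0.005 ]
 [0.5572 0.1386 0.005 ]
 [0.5345 0.14   0.005 ]
 [0.4583 0.0949 0.005 ]
 [0.5033 0.0967 0.005 ]
 [0.5679 0.0993 0.005 ]
 [0.613  0.101  0.005 ]]
expected top [0.53388771 0.14166904]
```

Agreed to within about 1.5 mm. I'll make a small correction, descend to just above the sheet, then press slowly.

Call:
{"op": "carry_out", "data": {
  "series": [
    [[-0.0045,0.001,0],0],
    [[-0.0045,0.001,0.03],0],
    [[-0.0045,0.001,0.055],0],
    [[-0.0045,0.001,0.075],0],
    [[-0.0045,0.001,0.083],0],
    [[-0.0045,0.001,0.087],0],
    [[-0.0045,0.001,0.09],0],
    [[-0.0045,0.001,0.09],0]
  ]
}}

```text
time_s: 7.8
ee_pos: [0.5358, 0.0992, 0.0581]
tool_rot: [-2.177, -2.265, 0.0]
force: [0.1, 0.3, -1.6]
opening: 0.0274
gripper_force: 35.0
```

Call:
{"op": "carry_out", "data": {
  "series": [
    [[0,0,0.002],0],
    [[0,0,0.005],0],
    [[0,0,0.008],0],
    [[0,0,0.011],0],
    [[0,0,0.014],0],
    [[0,0,0.017],0],
    [[0,0,0.02],0],
    [[0,0,0.02],0]
  ]
}}

```text
time_s: 8.47
ee_pos: [0.536, 0.0992, 0.0522]
tool_rot: [2.177, 2.265, 0.001]
force: [-0.4, 0.0, 3.1]
opening: 0.0272
gripper_force: 35.0
```

```bash
python3 -c "
from h import *
togo(.5358,.0992,.0475,2.2)"
```

```text
t 8.47 ee [0.536  0.0992 0.0522] yaw 2.26 tilt 0.03 F [-0.4  0.   3.1] open 0.0272 gf 35.0 q [ 0.12  0.47  1.68 -0.    1.    0.08]
shift [-0.0001 -0.0006  0.0156] mm [-0.  -0.2  4.7] turn 0.0003
```

Call:
{"op": "carry_out", "data": {
  "series": [
    [[0,0,0.0015],0],
    [[0,0,0.003],0],
    [[0,0,0.0045],0],
    [[0,0,0.006],0],
    [[0,0,0.0075],0],
    [[0,0,0.009],0],
    [[0,0,0.0105],0],
    [[0,0,0.012],0]
  ]
}}

```text
time_s: 9.13
ee_pos: [0.536, 0.0992, 0.0487]
tool_rot: [2.177, 2.265, 0.001]
force: [0.6, 0.5, 5.8]
opening: 0.0278
gripper_force: 35.0
```

Call:
{"op": "carry_out", "data": {
  "series": [
    [[0,0,0.001],0],
    [[0,0,0.002],0],
    [[0,0,0.002],0],
    [[0,0,0.002],0]
  ]
}}

```text
time_s: 9.47
ee_pos: [0.536, 0.0992, 0.0482]
tool_rot: [2.177, 2.265, 0.001]
force: [-0.6, 0.1, 7.5]
opening: 0.0275
gripper_force: 35.0
```

Call:
{"op": "carry_out", "data": {
  "series": [
    [[0,0,0.001],0],
    [[0,0,0.002],0],
    [[0,0,0.003],0],
    [[0,0,0.004],0],
    [[0,0,0.004],0],
    [[0,0,0.004],0]
  ]
}}

```text
time_s: 9.97
ee_pos: [0.536, 0.0993, 0.0473]
tool_rot: [2.177, 2.265, 0.001]
force: [-2.4, 0.2, 11.5]
opening: 0.0278
gripper_force: 35.0
```

At the stop, with about 13 N in all. I'll hold, then release slowly.

Call:
{"op": "carry_out", "data": {
  "series": [
    [[0,0,0],0],
    [[0,0,0],0],
    [[0,0,0],0],
    [[0,0,0],0],
    [[0,0,0],0],
    [[0,0,0],0],
    [[0,0,0],0],
    [[0,0,0],0]
  ]
}}

```text
time_s: 10.63
ee_pos: [0.536, 0.0992, 0.0473]
tool_rot: [2.177, 2.265, 0.001]
force: [-1.8, -0.3, 11.6]
opening: 0.0279
gripper_force: 35.0
```

Call:
{"op": "carry_out", "data": {
  "series": [
    [[0,0,-0.001],0],
    [[0,0,-0.0025],0],
    [[0,0,-0.004],0],
    [[0,0,-0.0055],0],
    [[0,0,-0.007],0],
    [[0,0,-0.009],0],
    [[0,0,-0.011],0],
    [[0,0,-0.013],0]
  ]
}}

```text
time_s: 11.3
ee_pos: [0.5359, 0.0992, 0.0508]
tool_rot: [2.177, 2.265, 0.001]
force: [1.7, -0.1, 4.9]
opening: 0.0277
gripper_force: 35.0
```

Call:
{"op": "carry_out", "data": {
  "series": [
    [[0,0,-0.003],0],
    [[0,0,-0.006],0],
    [[0,0,-0.01],0],
    [[0,0,-0.015],0],
    [[0,0,-0.02],0],
    [[0,0,-0.025],0],
    [[0,0,-0.03],0],
    [[0,0,-0.036],0]
  ]
}}

```text
time_s: 11.97
ee_pos: [0.5352, 0.0991, 0.0611]
tool_rot: [-2.177, -2.264, 0.002]
force: [0.2, 0.0, -1.9]
opening: 0.0276
gripper_force: 35.0
```

Call:
{"op": "carry_out", "data": {
  "series": [
    [[0,0,-0.02],0],
    [[0,0,-0.05],0],
    [[0,0,-0.09],0],
    [[0,0,-0.12],0],
    [[0,0,-0.13],0],
    [[0,0,-0.13],0],
    [[0,0,-0.13],0],
    [[0,0,-0.13],0]
  ]
}}

```text
time_s: 12.63
ee_pos: [0.5355, 0.0992, 0.1001]
tool_rot: [-2.177, -2.264, 0.001]
force: [0.9, 0.1, -2.0]
opening: 0.0279
gripper_force: 35.0
```

Call:
{"op": "carry_out", "data": {
  "series": [
    [[0,0,-0.08],0],
    [[0,0,-0.18],0],
    [[0,0,-0.28],0],
    [[-0.06,0,-0.33],0],
    [[-0.15,0,-0.33],0],
    [[-0.25,0,-0.33],0],
    [[-0.3,0,-0.33],0],
    [[-0.3,0,-0.33],0]
  ]
}}

```text
time_s: 13.3
ee_pos: [0.5392, 0.0068, 0.1989]
tool_rot: [-2.18, -2.262, 0.001]
force: [-0.6, 0.2, -0.1]
opening: 0.0278
gripper_force: 35.0
```

Call:
{"op": "carry_out", "data": {
  "series": [
    [[0,0,0],0],
    [[0,0,0],0],
    [[0,0,0],0]
  ]
}}

```text
time_s: 13.55
ee_pos: [0.5393, 0.0102, 0.1992]
tool_rot: [-2.176, -2.266, 0.0]
force: [-0.6, 1.0, -1.5]
opening: 0.0276
gripper_force: 35.0
```

```bash
python3 - <<'E'
from h import *
s=robot.state();cv2.imwrite("pics/w4.png",robot.read_camera("wrist")[:,:,::-1])
togo(.5168,-.1812,.19,16.12)
E
```

```text
t 13.6 ee [0.5393 0.0102 0.1993] yaw 2.32 tilt 0.02 F [ 1.2 -1.  -1.5] open 0.0278 gf 35.0 q [-0.05  0.28  1.56  0.    1.3  -0.09]
shift [-0.6343 -0.1007  0.0308] mm [-190.3  -30.2    9.2] turn -0.0767
```

View pics/w4.png

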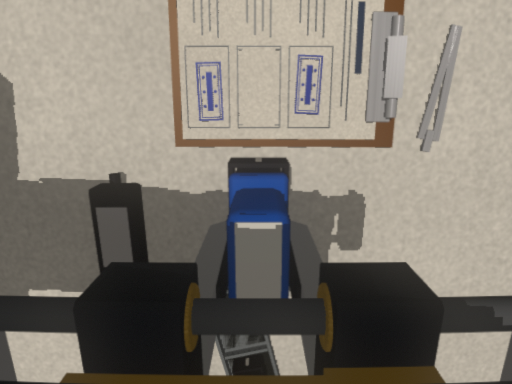

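The stamp sits in the grip as before, with the skirt edge still at row 158. The middle box (columns 237–281) shows no drawn mark, so the renderer may not draw prints. The force data does show contact: the stiffness jumped near z 0.0487, then reached 13 N at the stop. I'll return the stamp to its bay.

Call:
{"op": "carry_out", "data": {
  "series": [
    [[-0.08,-0.012,0],-0.01],
    [[-0.18,-0.028,0],-0.03],
    [[-0.28,-0.045,0],-0.05],
    [[-0.39,-0.062,0],-0.07],
    [[-0.5,-0.08,0],-0.077],
    [[-0.59,-0.094,0],-0.077],
    [[-0.634,-0.101,0],-0.077],
    [[-0.634,-0.101,0],-0.077]
  ]
}}

```text
time_s: 14.27
ee_pos: [0.5163, -0.1835, 0.1993]
tool_rot: [-1.891, -2.509, 0.0]
force: [0.3, 0.8, -1.1]
opening: 0.0277
gripper_force: 35.0
```

Call:
{"op": "carry_out", "data": {
  "series": [
    [[0,0,0],0],
    [[0,0,0],0],
    [[0,0,0],0],
    [[0,0,0],0]
  ]
}}

```text
time_s: 14.6
ee_pos: [0.5168, -0.1808, 0.1995]
tool_rot: [1.886, 2.512, 0.0]
force: [-0.6, -0.7, -1.8]
opening: 0.0279
gripper_force: 35.0
```

```bash
python3 -c "
from h import *
togo(.5168,-.1812,.0562,16.12)"
```

```text
t 14.6 ee [ 0.5168 -0.1808  0.1995] yaw 16.2 tilt 0.01 F [-0.6 -0.7 -1.8] open 0.0279 gf 35.0 q [-0.4   0.3   1.54  0.    1.31 -0.69]
shift [-0.0011 -0.0005  0.4777] mm [-3.000e-01 -1.000e-01  1.433e+02] turn 0.0005
```

Call:
{"op": "carry_out", "data": {
  "series": [
    [[0,0,0.08],0],
    [[0,0,0.17],0],
    [[0,0,0.26],0],
    [[0,0,0.34],0],
    [[0,0,0.4],0],
    [[0,0,0.43],0],
    [[0,0,0.445],0],
    [[0,0,0.445],0]
  ]
}}

```text
time_s: 15.27
ee_pos: [0.5166, -0.1816, 0.0658]
tool_rot: [-1.887, -2.511, 0.0]
force: [-0.1, 0.1, -1.9]
opening: 0.0279
gripper_force: 35.0
```

Call:
{"op": "carry_out", "data": {
  "series": [
    [[0,0,0.006],0],
    [[0,0,0.013],0],
    [[0,0,0.02],0],
    [[0,0,0.026],0],
    [[0,0,0.03],0],
    [[0,0,0.032],0],
    [[0,0,0.032],0],
    [[0,0,0.032],0]
  ]
}}

```text
time_s: 15.93
ee_pos: [0.5166, -0.182, 0.0564]
tool_rot: [1.888, 2.511, 0.0]
force: [-0.1, -0.1, -1.4]
opening: 0.0277
gripper_force: 35.0
```

Call:
{"op": "carry_out", "data": {
  "series": [
    [[0,0,0.001],0],
    [[0,0,0.002],0],
    [[0,0,0.002],0],
    [[0,0,0.002],0]
  ]
}}

```text
time_s: 16.27
ee_pos: [0.5165, -0.182, 0.0557]
tool_rot: [-1.888, -2.511, 0.0]
force: [-0.8, -0.7, -1.2]
opening: 0.0282
gripper_force: 35.0
```

Call:
{"op": "carry_out", "data": {
  "series": [
    [[0,0,0],0],
    [[0,0,0],0],
    [[0,0,0],0],
    [[0,0,0],0],
    [[0,0,0],0],
    [[0,0,0],0],
    [[0,0,0],0],
    [[0,0,0],0]
  ],
  "grip": 0
}}

```text
time_s: 16.93
ee_pos: [0.5165, -0.182, 0.0558]
tool_rot: [1.888, 2.511, -0.0]
force: [-0.6, -0.5, 0.6]
opening: 0.0778
gripper_force: 0.0
```

Call:
{"op": "carry_out", "data": {
  "series": [
    [[0,0,0],0],
    [[0,0,0],0],
    [[0,0,0],0],
    [[0,0,0],0]
  ]
}}

```text
time_s: 17.27
ee_pos: [0.5165, -0.182, 0.0558]
tool_rot: [1.888, 2.511, -0.0]
force: [-0.3, 0.1, -0.0]
opening: 0.0937
gripper_force: 0.0
```

Call:
{"op": "carry_out", "data": {
  "series": [
    [[0,0,-0.05],0],
    [[0,0,-0.12],0],
    [[0,0,-0.22],0],
    [[0,0,-0.34],0],
    [[0,0,-0.46],0],
    [[0,0,-0.55],0],
    [[0,0,-0.55],0],
    [[0,0,-0.55],0]
  ]
}}

```text
time_s: 17.93
ee_pos: [0.5169, -0.1821, 0.2218]
tool_rot: [1.887, 2.509, 0.001]
force: [0.6, -0.3, -0.6]
opening: 0.0938
gripper_force: 0.0
```

```bash
python3 - <<'E'
from h import *
s=robot.state();c=cam("wrist",s);im=robot.read_camera("wrist")[:,:,::-1].copy();cv2.imwrite("pics/w5.png",im)
H,S,V=cv2.split(cv2.cvtColor(im,cv2.COLOR_BGR2HSV))
print("blue",rect(c,(H>100)&(H<130)&(S>120),.095))
togo(.5168,-.1812,.2,16.12)
E
```

```text
blue (array([ 514.1, -174.7,   60.8,   28.1,  106.1]), array([258., 173.]))
t 17.98 ee [ 0.5164 -0.1819  0.2202] yaw 16.12 tilt 0.02 F [ 0.4  0.4 -1.2] open 0.094 gf 0.0 q [-0.41  0.28  1.51 -0.    1.35 -0.69]
shift [0.0018 0.0021 0.0673] mm [ 0.5  0.6 20.2] turn -0.0
```

View pics/w5.png

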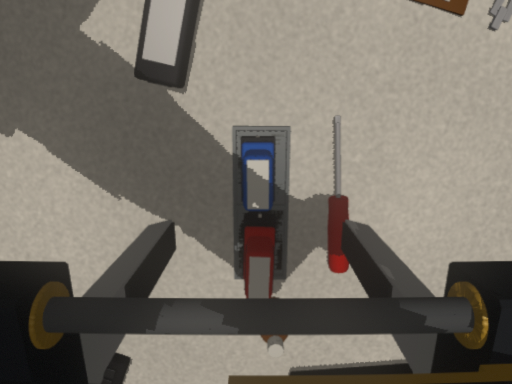

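The blue stamp is standing square in its bay at about (258,180). The red stamp and the screwdriver haven't moved, and the gripper is clear.

```bash
python3 -c "
from bench import robot
print(robot.hand_in())"
```

```text
the job is handed in; nothing more can be done
None
```

I stamped the empty middle box with about 13 N, held it, lifted it straight off, put the blue stamp back in its bay and handed the job in; hand-in gave no verdict and the camera showed no mark in the box, so the print rests on the force readings.

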